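# Open a tight sleeve-lid canister one-handed on a preparation board

## Robot

A 6-joint arm with a two-finger parallel gripper is mounted at the origin on a cart in front of the work surface, level with it; the furniture and walls round the work are solid. World frame = base frame: x ahead of the robot, y to its left, z up, the work surface at z = 0. Lengths are in mm, angles in rad, forces in N, time in s.
With the tool pointing down it reaches from about 400 to 825 mm from the base axis. Payload 7 kg.
Tool frame: the origin (TCP) lies at the very end of the fingers, on their centre line; the grasp point (between the pads) lies 19 mm behind it; z points along the fingers, y is the direction in which the jaws open and shut (so a half turn about z gives the same grasp; the last joint's range is limited). The gripper opens to 88 mm and grips with 3 to 60 N. Pads are 19 mm wide; open, the fingers measure 130 mm over their backs; the gripper's body (78 mm by 193 mm) begins 47 mm behind the grasp point.
Start: joints at [1.439, 0.359, 0.012, 0, -1.224, -0.288], TCP at [275.121, 616.363, 226.561] pointing down, gripper open.
Joint ranges: [-3.07, 3.07], [-1.43, 2.12], [-1.02, 1.25], [-3.03, 1.67], [-3.05, -0], [-3.03, 3.03]. Speed limits (rad/s): [2.39, 2.39, 3.01, 3.14, 3.14, 3.14].

## Interface

Orientations are given as a unit quaternion [x, y, z, w].
In Python, from plant import bot gives the robot as it stands. Calls block until the motion is done:
- bot.move_ptp(position, orientation): joint-space move of the TCP to a pose.
- bot.line_to(position, velocity=150, ori=None): straight line of the TCP; ori=None keeps the orientation; velocity is the mean speed in mm/s.
- bot.move_joints(angles): joint-space move.
- bot.move_gripper(opening, force=None): finger opening in mm; force is the grip in N (None keeps the last); returns when the fingers have stopped.
- bot.pause(seconds).
- bot.solve_ik(position, orientation): joint angles nearest the present ones, or None.
- bot.read_state(): the state.
- bot.camera(name): name is "scene" or "top" or "wrist"; returns the picture (420x560x3 uint8, red, green, blue); there is no depth.
- bot.get_calibration(name): a dict with "fx", "fy", "cx", "cy" (pixels), "view" (4x4, takes a point from world to camera coordinates); the wrist camera has in their place "T_tool_cam" (4x4, takes a point from camera to tool coordinates, whose origin is the TCP and whose axes are the flange's). Camera axes: x right, y up, looking along -z (the intrinsics and any distortion apply to the point x, -y, -z); pixel columns grow to the right and rows downward; lengths in mm; the calibration is good to about 2 mm. A picture is of the moment at which its call begins: read the wrist's pose just before it. get_calibration takes no time and is no camera call.
A pose or a line that the arm cannot do raises bot.Unreachable and nothing moves.
- bot.close_job(): hands the job in, once; it reports no verdict.
The state is a dict: "t": time; "joint_pos": joint angles; "qvel": joint speeds; "tau": joint torques, N m; "tcp_pos": TCP position; "eef_rot": TCP orientation; "contact_force": force on the tool from outside, world axes, zero at the start; "moment": the same for the moment, N m; "width": finger opening in mm.
Only numpy, scipy, OpenCV 4.12 (cv2) and the standard library are available. Lean on these libraries where they do the work, as an engineer would, in place of code of your own. Each camera call takes 0.05 s, during which the arm holds its last target.

## Task

Open the square metal canister so that it can be refilled. Its deep lid fits so tightly that the canister comes up with it, so use the one-handed preparation board: slide the canister's foot fully home under the steel lips of the guide so that the lips hold it down, then draw the lid straight up and off, and set the lid down, open side down and not dropped, on the wooden board, leaving the canister standing fully home in the guide. Do not tip the canister over, and leave the other things where they stand.

Things in the scene. Friction and masses are not known exactly. Their poses are not given: they have to be found in the camera images.
- tin: square brushed-metal canister without its lid, 0.26 kg (varies). Origin: centre of the underside; z up, x and y along its sides (all four alike: any quarter turn will do). Plinth foot 70 x 70 x 5 mm; body 58 x 58 mm up to a shoulder at 45 mm; above it a hollow neck 51 x 51 mm up to 108 mm, a sprung rubber seal round it at 88 to 98 mm. Stands on the worktop right of the board, near the pepper mill
- lid: the canister's lid: a plain square metal sleeve closed at the top, 58 x 58 mm outside, 68 mm high, 53 x 53 mm inside, 65 mm deep, 0.07 kg. Origin: centre of its open lower rim; z to its closed top. It starts fully on: rim on the shoulder (45 mm above the canister's underside), closed top at 113 mm, sides parallel to the canister's and flush with its body
- lid_top (a point): centre of the lid's closed top, 68 mm above its rim. The seal grips the lid with 9 to 13 N, about constant over the first 45 mm of travel, loose after that; the lid is off after 63 mm. This is more than the canister weighs, so the canister can be carried by its lid
- prep_board: wooden preparation board fixed to the worktop, 210 mm along x, 320 mm along y, 21 mm thick. Origin: centre of the underside, top face 21 mm above it. At yaw 0 its x points away from the robot and its y to the robot's left. The steel guide stands on its far left part; the right part (y below 20 mm) is bare
- seat (a point): on the board's top face, under the centre of the canister when fully home; board axes; 45 mm along x and 95 mm along y from the board's centre. The guide: two L-shaped steel rails along x, 73 mm apart inside, 10.5 mm high, from 38 mm before the seat to 38 mm beyond, ended by a stop 36.5 mm beyond it. Their lips reach inward to a 62 mm gap, with 7.5 mm of height under them
- mouth (a point): on the board's top face, 110 mm before the seat along the board's -x, straight before the open end of the guide: the board is bare here, and the canister can be set down and then slid in along the board's +x. The rails flare outward from 38 to 66 mm before the seat (mouth about 90 mm wide) and the lips turn up from 38 to 51 mm before it
- mill: bystander: turned wooden pepper mill, 58 mm wide, 170 mm high, standing; origin at the centre of its underside. It stands near the canister, right of the board
- grain_jar: bystander: swing-top glass jar 113 x 104 x 148 mm, behind the board; origin at the centre of its underside
- mug: bystander: spotted mug with a handle, 92 x 127 x 93 mm, far right; origin at the centre of its underside
- bowl: bystander: dark stoneware bowl 141 mm wide, 66 mm high, left of the board; origin at the centre of its underside
- spoon: bystander: steel spoon 199 x 41 x 16 mm, lying in front of the board; origin at the centre of its underside
- garlic: bystander: garlic bulb about 53 mm across, left of the board; origin at the centre of its underside
- lemon: bystander: lemon 72 x 57 mm, at the far left; origin at its underside
- salt: bystander: salt shaker 44 mm wide, 90 mm high, behind the board; origin at the centre of its underside

How it is judged:
By the outcome, as a careful person would: the job done as asked, in the order asked, and still so for the second after the job is handed in, with the robot touching nothing.
It also fails if it takes over 58 s, if anything falls off the work surface, if the arm or the gripper's body presses on something with over 40 N, if the wrist force passes 120 N, or if a joint passes its speed limit or range.

## Working session

There is one attempt and no reset: what is moved stays moved. The work goes in short steps, each a Python script; the robot and the scene stay as the last script left them, time stands still between calls to the robot, and variables do not carry over. Pictures are saved under pics/ and viewed, and the job is handed in when it is done.

```bash
ls; mkdir -p pics; python3 - <<'E'
from plant import bot
import cv2, numpy as np
s=bot.read_state(); print(s)
for n in ("scene","top","wrist"):
    im=bot.camera(n); cv2.imwrite(f"pics/{n}0.png",im[:,:,::-1]); 
    c=bot.get_calibration(n); print(n,{k:np.round(v,4).tolist() for k,v in c.items()})
E
```

```text
pics
{'t': 0.0, 'joint_pos': array([ 1.43910238e+00,  3.59389813e-01,  1.10431472e-02, -3.69025134e-04,
       -1.22409633e+00, -2.88131496e-01]), 'qvel': array([ 0.00072189, -0.00101533,  0.00160247, -0.00141741, -0.00109228,
        0.00019656]), 'tau': array([ 2.21019204e-04, -5.82716596e+01,  2.93053347e+01,  6.99751407e+00,
        6.99750308e-03, -1.34531742e-04]), 'tcp_pos': array([274.92873284, 615.92482976, 225.61055661]), 'eef_rot': array([ 9.78035663e-01, -2.08435923e-01, -1.08617432e-04,  8.34370403e-04]), 'contact_force': array([-0.63500102, -0.33760276, -0.7183069 ]), 'moment': array([-0.00550736, -0.00452618, -0.05581294]), 'width': 87.3512036369454}
scene {'fx': 403.9721, 'fy': 403.9721, 'cx': 284.7499, 'cy': 205.0531, 'view': [[0.4902, -0.8714, -0.0196, -90.5502], [0.4408, 0.2285, 0.868, -379.9958], [-0.7519, -0.4342, 0.4961, -516.1795], [0.0, 0.0, 0.0, 1.0]]}
top {'fx': 503.3644, 'fy': 503.3644, 'cx': 278.7489, 'cy': 211.0838, 'view': [[0.0246, -0.9997, 0.0023, 174.5314], [0.9939, 0.0247, 0.1073, -577.1742], [-0.1073, -0.0004, 0.9942, -1404.8655], [0.0, 0.0, 0.0, 1.0]]}
wrist {'fx': 309.2653, 'fy': 309.2653, 'cx': 278.9672, 'cy': 211.2489, 'T_tool_cam': [[-0.0003, 0.9529, 0.3031, 82.1062], [1.0, 0.0003, 0.0003, 0.802], [0.0002, 0.3031, -0.9529, -158.9412], [0.0, 0.0, 0.0, 1.0]]}
```

View pics/scene0.png

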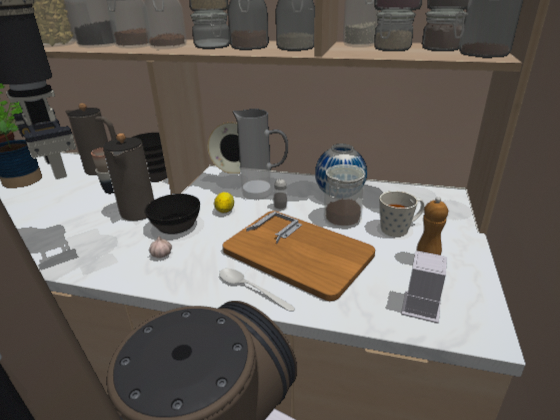

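View pics/top0.png

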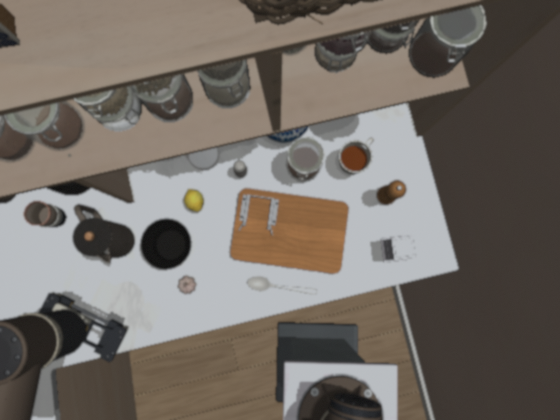

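View pics/wrist0.png

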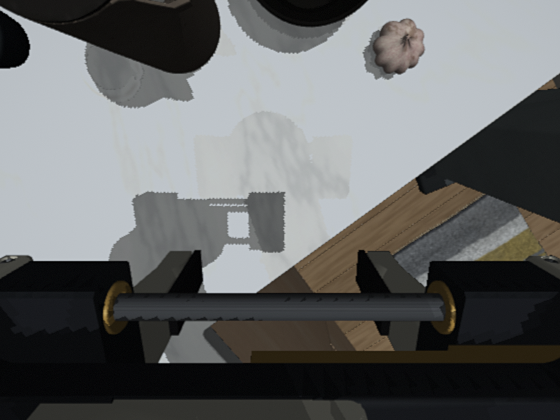

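The pictures show the tin at about (428,285) in the scene view and (400,248) in the top view, with the mill at (432,228) and (392,190). The board's corners in the top view are near (238,190), (348,200), (340,272) and (232,262), and the guide is at (245..275,210). Next I'll zoom in and compute.

```bash
cat > h.py <<'E'
import numpy as np, cv2
from plant import bot
from scipy.spatial.transform import Rotation as R
def camT(name,st=None):
    c=bot.get_calibration(name)
    K=(c['fx'],c['fy'],c['cx'],c['cy'])
    if 'view' in c: T=np.linalg.inv(np.array(c['view']))
    else:
        A=np.eye(4);A[:3,:3]=R.from_quat(st['eef_rot']).as_matrix();A[:3,3]=st['tcp_pos']
        T=A@np.array(c['T_tool_cam'])
    return K,T
def cast(px,z,KT):
    (fx,fy,cx,cy),T=KT
    px=np.atleast_2d(px).astype(float)
    d=np.stack([(px[:,0]-cx)/fx,-(px[:,1]-cy)/fy,-np.ones(len(px))],1)@T[:3,:3].T
    o=T[:3,3]; s=(z-o[2])/d[:,2]
    return o+s[:,None]*d
def proj(P,KT):
    (fx,fy,cx,cy),T=KT
    p=(np.atleast_2d(P)-T[:3,3])@T[:3,:3]
    return np.stack([cx+fx*p[:,0]/-p[:,2],cy-fy*p[:,1]/-p[:,2]],1)
def down(yaw): # tool z down; tool y axis (jaw direction) at angle yaw from world x
    y=np.array([np.cos(yaw),np.sin(yaw),0]);z=np.array([0,0,-1.]);x=np.cross(y,z)
    return R.from_matrix(np.stack([x,y,z],1)).as_quat()
def snap(name,fn):
    st=bot.read_state(); im=bot.camera(name); cv2.imwrite('pics/'+fn,im[:,:,::-1]); return im,camT(name,st),st
E
python3 - <<'E'
from h import *
for n,box in (("top",(370,170,80,110)),("top",(225,180,130,100)),("scene",(390,190,80,140))):
    im=cv2.imread(f"pics/{n}0.png"); x,y,w,h=box
    c=cv2.resize(im[y:y+h,x:x+w],None,fx=5 if w<100 else 6,fy=5 if w<100 else 6,interpolation=cv2.INTER_CUBIC)
    cv2.imwrite(f"pics/crop_{n}{x}.png",c[:600*1])
K=camT("top"); print("campos",K[1][:3,3])
print(camT("scene")[1][:3,3])
print("board corners",cast([[238,190],[348,200],[340,272],[232,262]],21,K))
print("tin",cast([[403,248]],113,K),cast([[392,190]],170,K))
print("scene",cast([[430,262]],113,camT("scene")))
st=bot.read_state();print("bowl",cast([[165,245],[186,285],[194,200]],30,K))
E
```

```text
campos [ 418.65503176  188.21122619 1458.26710016]
[-176.22229481 -216.18214314  584.16474194]
board corners [[631.97406452 307.75406454  21.        ]
 [610.79276038  -9.81843432  21.        ]
 [404.37284833  10.84149116  21.        ]
 [425.03468075 317.91186236  21.        ]]
tin [[ 473.00409879 -145.18005358  113.        ]] [[ 619.79453538 -102.869864    170.        ]]
scene [[ 476.08840891 -149.42082727  113.        ]]
bowl [[468.19792532 508.39251356  30.        ]
 [357.58817952 443.99214856  30.        ]
 [598.62331501 431.80432401  30.        ]]
```

View pics/crop_top370.png

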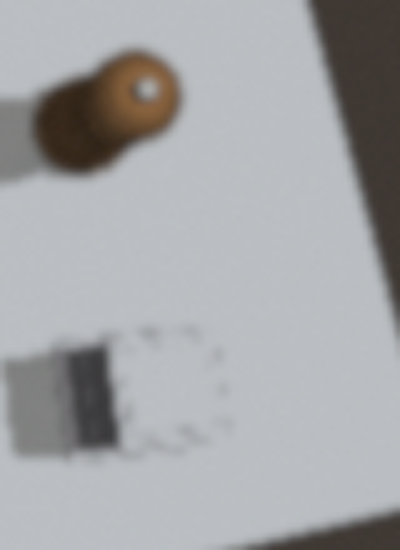

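View pics/crop_top225.png

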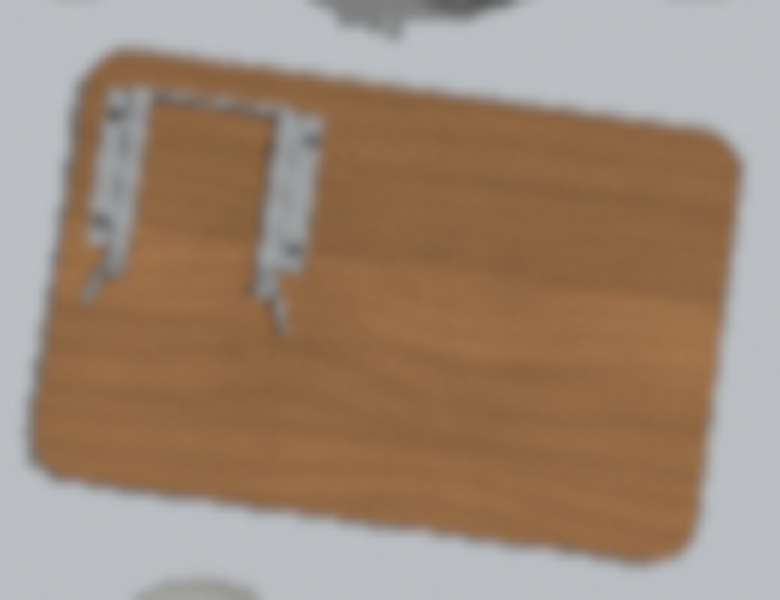

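View pics/crop_scene390.png

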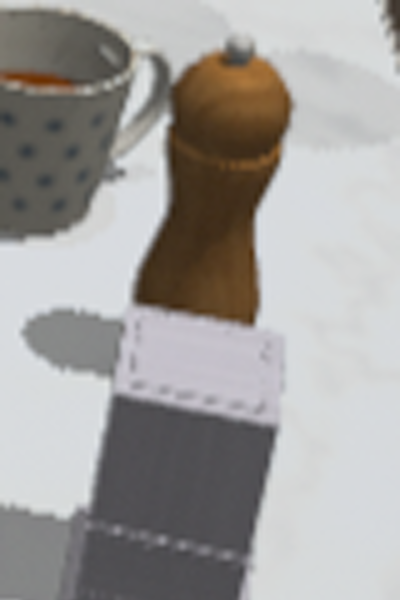

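```bash
python3 - <<'E'
from h import *
y=-np.pi/2
bot.move_ptp([430,230,230],down(y))
im,KT,st=snap("wrist","w1.png"); print(st['t'],st['tcp_pos'],st['joint_pos'])
bot.move_ptp([400,-140,260],down(y))
im,KT,st=snap("wrist","w2.png"); print(st['t'],st['tcp_pos'],st['joint_pos'],st['contact_force'])
np.savez("kt.npz",a=0)
E
```

```text
1.6917 [430.14794942 230.69648362 230.06682335] [ 8.96155642e-01  4.42663661e-02 -3.82061530e-01  5.56912586e-05
 -1.14418795e+00  6.74795473e-01]
3.1333 [ 400.41095588 -139.43361223  259.91444917] [ 1.34245366e-01 -9.49687483e-02 -4.46695063e-01 -8.14861993e-05
 -1.21912083e+00  1.43717192e+00] [-0.10372704  0.74933916 -0.22894962]
```

View pics/w1.png

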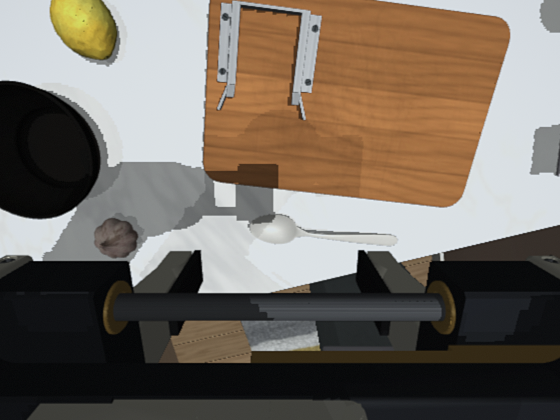

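View pics/w2.png

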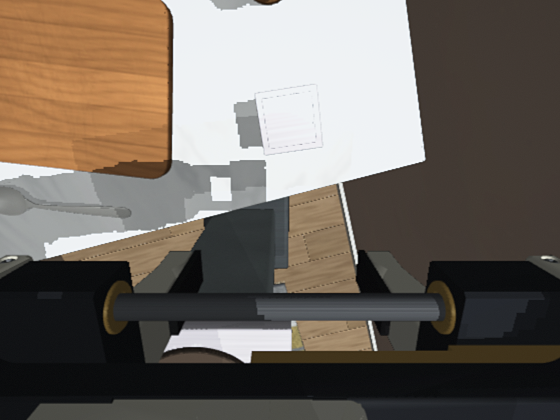

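w1 shows the guide at about (222..318, 0..115) and the board, whose near edge is at row 175–205. w2 shows the lid's top as a square near (256,93), (317,84), (323,145), (265,155). I'll zoom in on both.

```bash
python3 - <<'E'
import cv2
a=cv2.imread("pics/w1.png");cv2.imwrite("pics/w1z.png",cv2.resize(a[0:120,205:335],None,fx=5,fy=5,interpolation=cv2.INTER_CUBIC))
a=cv2.imread("pics/w2.png");cv2.imwrite("pics/w2z.png",cv2.resize(a[70:170,225:335],None,fx=6,fy=6,interpolation=cv2.INTER_CUBIC))
E
```

```text
(no output)
```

View pics/w1z.png

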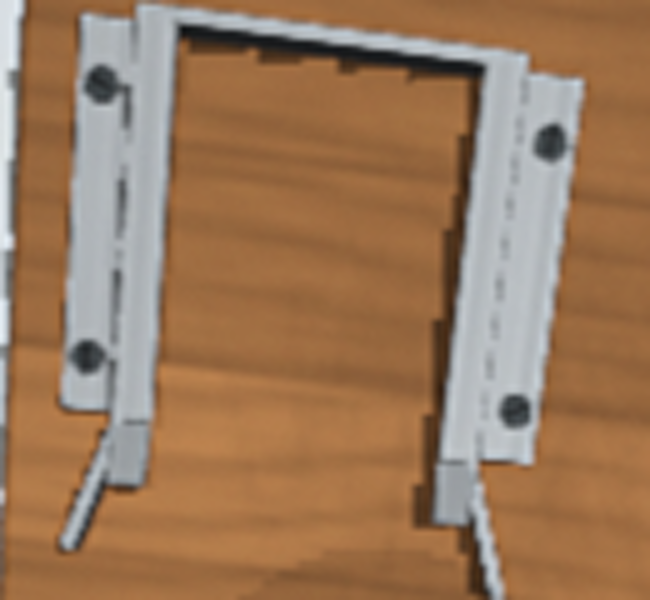

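View pics/w2z.png

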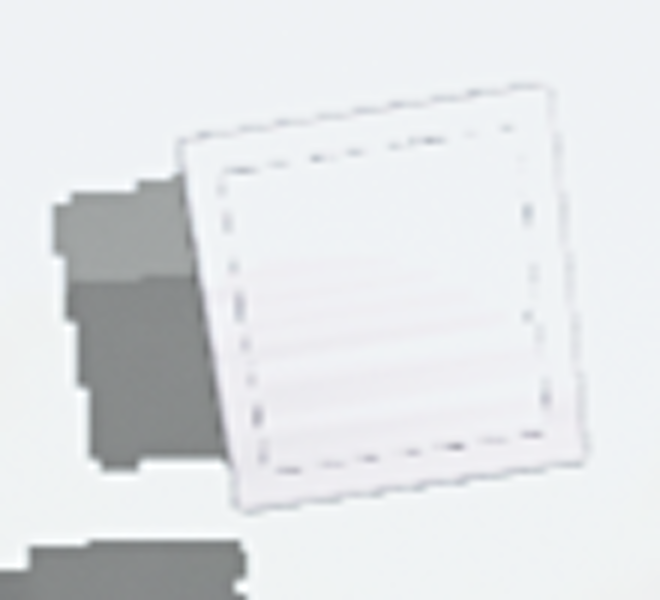

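```bash
python3 - <<'E'
from h import *
def st(p,yaw=-np.pi/2): return dict(tcp_pos=np.array(p),eef_rot=down(yaw))
K1=camT("wrist",st([430.148,230.696,230.067])); K2=camT("wrist",st([400.411,-139.434,259.914]))
g=np.array([[178,24],[485,63],[441,462],[153,420]])/5-0.5*4/5*0+[205,0]
P=cast(g,31.5,K1)[:,:2]; print("guide",P.round(1))
ax=(P[0]-P[3]+P[1]-P[2]); yaw=np.arctan2(ax[1],ax[0])
w=P[0]-P[1]+P[3]-P[2]; print("yaw",yaw,np.arctan2(-w[0],w[1]),np.linalg.norm(P[0]-P[1]),np.linalg.norm(P[2]-P[3]),np.linalg.norm(P[0]-P[3]),np.linalg.norm(P[1]-P[2]))
ex=np.array([np.cos(yaw),np.sin(yaw)]);
print("seat",P.mean(0)+ex*0.75)
# plates on lid
for nm,t,z in (("outer",[[182,140],[549,86],[586,461],[240,512]],113),("inner",[[220,172],[516,126],[548,434],[265,472]],113)):
    Q=cast(np.array(t)/6+[225,70],z,K2)[:,:2]; e=np.roll(Q,-1,0)-Q
    print(nm,Q.round(1).tolist(),np.linalg.norm(e,axis=1),np.arctan2(e[:,1],e[:,0]),Q.mean(0))
# top view cross-checks
KT=camT("top"); im=cv2.imread("pics/top0.png")
hsv=cv2.cvtColor(im,cv2.COLOR_BGR2HSV); m=cv2.inRange(hsv,(5,90,70),(20,255,255)); m[:180]=0;m[280:]=0;m[:,:225]=0;m[:,355:]=0
m=cv2.morphologyEx(m,cv2.MORPH_CLOSE,np.ones((25,25)))
c=max(cv2.findContours(m,0,2)[0],key=cv2.contourArea)
W=cast(c[:,0],21,KT)[:,:2].astype(np.float32); r=cv2.minAreaRect(W);print("board",r)
# board edges in w1
im=cv2.imread("pics/w1.png");hsv=cv2.cvtColor(im,cv2.COLOR_BGR2HSV); m=cv2.inRange(hsv,(5,60,30),(22,255,255));m[212:]=0
cv2.imwrite("pics/m1.png",m)
for z in(21,31.5): print(cast([[206,100],[206,160],[250,187],[430,206],[480,150],[500,70]],z,K1).round(1))
# lid in top view expected corners
Q=cast(np.array([[182,140],[549,86],[586,461],[240,512]])/6+[225,70],113,K2); print("to top",proj(Q,KT).round(1)); print("to scene",proj(Q,camT("scene")).round(1))
E
```

```text
guide [[615.1 268.6]
 [608.2 207. ]
 [533.1 214.8]
 [541.5 276.7]]
yaw -0.10716445647442964 -0.12308949026341524 61.96843525594956 62.477267083841994 73.9895272870899 75.56675202294599
seat [575.22059653 241.69230601]
outer [[499.5, -118.1], [507.2, -174.4], [450.7, -182.5], [442.5, -126.2]] [56.85611634 57.03704767 56.83405071 57.52612285] [-1.43475725 -2.99984182  1.71543847  0.14212242] [ 474.99466761 -150.28550644]
inner [[494.8, -123.9], [501.5, -169.5], [455.0, -176.1], [449.0, -130.4]] [46.1582857  46.92603775 46.16440007 46.31369415] [-1.42639065 -3.00026579  1.701937    0.14124183] [ 475.09083377 -149.97167237]
board ((519.3245849609375, 157.7744903564453), (314.56884765625, 203.7581024169922), 83.3250503540039)
[[525.8 312.   21. ]
 [458.7 316.8  21. ]
 [425.9 265.5  21. ]
 [401.7  42.7  21. ]
 [470.4  -5.9  21. ]
 [556.4 -10.7  21. ]]
[[525.4 309.6  31.5]
 [460.3 314.3  31.5]
 [428.4 264.5  31.5]
 [404.9  48.1  31.5]
 [471.5   0.9  31.5]
 [555.2  -3.9  31.5]]
to top [[392.8 237.8]
 [413.9 235.5]
 [417.  256.7]
 [395.9 259.3]]
to scene [[416.1 250.7]
 [447.1 256.8]
 [445.9 275.2]
 [412.9 268.4]]
```

```bash
python3 - <<'E'
from h import *
KT=camT("top")
g=np.array([[150,93],[277,112],[257,275],[126,255]])/6+[225,180]
print(cast(g,31.5,KT).round(1), cast(g,31.5,KT).mean(0))
lx,ly,yaw=475,-150.2,0.1415
q=down(-np.pi/2+yaw)
bot.move_ptp([lx,ly,190],q)
st=bot.read_state();print(st['t'],st['tcp_pos'])
bot.line_to([lx,ly,62],velocity=120)
st=bot.read_state();print(st['t'],st['tcp_pos'],st['contact_force'])
bot.move_gripper(50,force=35)
st=bot.read_state();print(st['t'],st['tcp_pos'],st['contact_force'],st['moment'],st['width'])
snap("scene","s1.png")
E
```

```text
[[615.4 272.   31.5]
 [607.8 211.3  31.5]
 [529.7 218.7  31.5]
 [537.7 281.   31.5]] [572.62591709 245.7734016   31.5       ]
3.675 [ 475.15447796 -149.65916555  188.6343517 ]
4.8917 [ 475.57229532 -150.17686398   62.74597572] [-0.47937364 -0.70170845  0.35964242]
5.4833 [ 475.05463379 -150.14209715   62.0917864 ] [-0.01704331  0.27881994  1.80775877] [ 0.34880031  0.132592   -0.03176928] 58.42004925510662
```

View pics/s1.png

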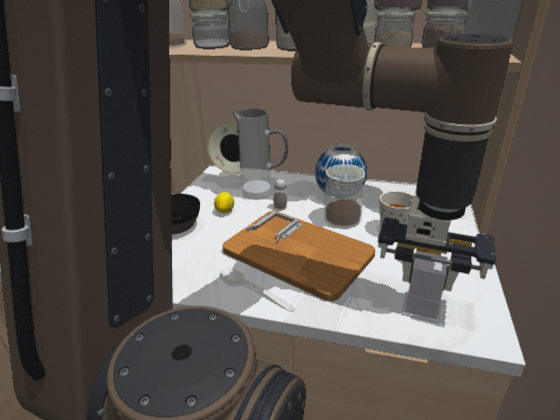

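```bash
python3 - <<'E'
from h import *
bot.line_to([475,-150.2,145],velocity=120)
st=bot.read_state();print(st['t'],st['contact_force'],st['width'])
bot.move_ptp([465.2,256.6,145],down(-np.pi/2-0.115))
bot.pause(0.3)
im,KT,st=snap("wrist","w3.png"); print(st['t'],st['tcp_pos'].tolist(),st['eef_rot'].tolist(),st['contact_force'],st['width'])
a=cv2.imread("pics/w3.png");cv2.imwrite("pics/w3z.png",cv2.resize(a[0:200,180:380],None,fx=3,fy=3,interpolation=cv2.INTER_CUBIC))
E
```

```text
6.375 [-0.52499866 -0.39244611 -3.28452797] 58.101674209632165
8.1833 [465.45434760613017, 256.0024414786075, 145.06111395694464] [0.9983196012236282, -0.05794801725387837, 3.1957010446962576e-05, -9.369610795883192e-06] [-1.77861210e-03  1.46901430e-02 -3.98286593e+00] 58.13744847656416
```

View pics/w3.png

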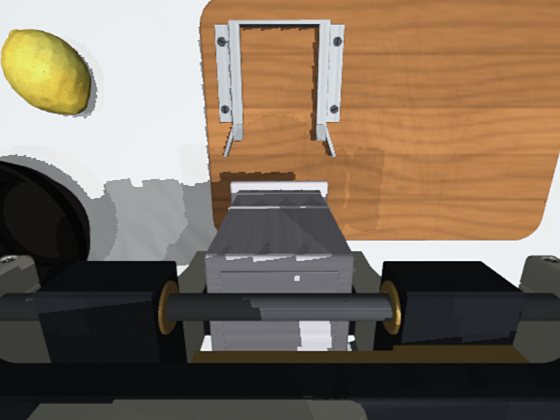

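View pics/w3z.png

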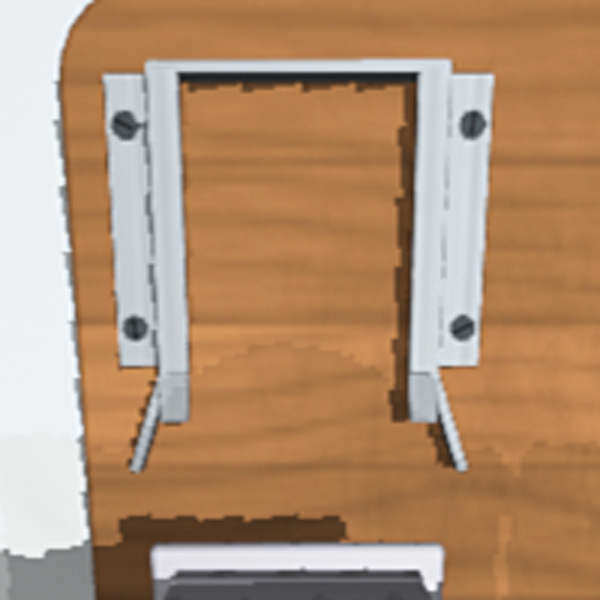

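```bash
python3 - <<'E'
from h import *
st=dict(tcp_pos=np.array([465.454,256.002,145.061]),eef_rot=np.array([0.9983196, -0.057948, 0,0]))
K=camT("wrist",st)
g=np.array([[180,74],[418,74],[411,373],[188,373]])/3+[180,0]
P=cast(g,31.5,K)[:,:2]
A=R.from_quat(st['eef_rot']).as_matrix()
print("tool coords",((P-st['tcp_pos'][:2])@A[:2,:2]).round(1)); print(P.mean(0))
f=np.array([[153,545],[443,545]])/3+[180,0]
for z in (83,88): F=cast(f,z,K)[:,:2]; print("foot front",((F-st['tcp_pos'][:2])@A[:2,:2]).round(1))
E
```

```text
tool coords [[147.1 -29.6]
 [147.1  31.9]
 [ 72.6  32.9]
 [ 72.6 -30.2]]
[574.44208144 242.06179126]
foot front [[ 34.2 -34.3]
 [ 34.2  36. ]]
foot front [[ 35.3 -33.5]
 [ 35.3  35.2]]
```

The canister hangs straight and lines up with the guide to within about 0.4 mm. The foot's front edge is at row 182, columns 231–328, and the lips run between columns 240 and 319. I'll set it down and slide it in.

```bash
cat >> h.py <<'E'
B=np.array([465.4,255.6]);EX=np.array([.9933,-.1158]);EY=np.array([.1158,.9933])
def tool(st):
    d=st['tcp_pos'][:2]-B; f=st['contact_force']
    return f"t={st['t']:.2f} u={d@EX:.1f} v={d@EY:.2f} z={st['tcp_pos'][2]:.2f} F=({f[:2]@EX:.1f},{f[:2]@EY:.1f},{f[2]:.1f}) M={np.round(st['moment'],2)} w={st['width']:.2f}"
def P(u,v,z): return [*(B+u*EX+v*EY),z]
E
python3 - <<'E'
from h import *
bot.line_to(P(0,0,86),velocity=80); print(tool(bot.read_state()))
for z in (84,83.2,82.6,82):
    bot.line_to(P(0,0,z),velocity=20); st=bot.read_state(); print(tool(st))
    if st['contact_force'][2]>-1.5: break
z=z if z>82 else 82.3
for u in (20,40,55,70,80,90,98,103,106):
    bot.line_to(P(u,0,z),velocity=50); st=bot.read_state(); print(tool(st))
    if abs(st['contact_force'][:2]).max()>10: break
snap("wrist","w4.png"); snap("scene","s4.png")
E
```

```text
t=9.12 u=0.3 v=0.31 z=86.39 F=(-0.1,0.3,-3.1) M=[-0.03  0.01 -0.05] w=57.84
t=9.38 u=0.1 v=0.09 z=84.25 F=(-0.3,-0.3,-2.8) M=[-0.03 -0.01  0.05] w=57.61
t=9.62 u=0.0 v=-0.01 z=83.25 F=(-0.1,-0.1,-3.3) M=[-0.05 -0.03  0.02] w=57.83
t=9.88 u=0.1 v=0.12 z=83.05 F=(-2.1,-1.3,3.1) M=[-0.34  0.84 -0.09] w=57.57
t=10.43 u=21.1 v=0.51 z=83.07 F=(-0.1,-0.4,4.1) M=[-0.14  0.15 -0.01] w=57.36
t=10.97 u=40.8 v=0.38 z=83.10 F=(-1.4,0.3,4.6) M=[-0.13  0.34 -0.06] w=57.33
t=11.43 u=55.8 v=0.36 z=83.08 F=(-0.4,0.3,5.4) M=[-0.24  0.32  0.05] w=57.99
t=11.88 u=70.8 v=0.32 z=83.06 F=(-0.7,0.1,5.5) M=[-0.24  0.32 -0.05] w=57.75
t=12.22 u=80.8 v=0.24 z=83.06 F=(-0.7,-0.4,5.7) M=[-0.26  0.3   0.01] w=57.66
t=12.57 u=90.8 v=0.25 z=83.09 F=(-0.2,-1.2,5.7) M=[-0.29  0.33 -0.  ] w=58.09
t=12.88 u=98.8 v=0.19 z=83.06 F=(-0.5,-0.3,5.8) M=[-0.27  0.38 -0.01] w=57.52
t=13.13 u=103.6 v=0.12 z=83.09 F=(-1.9,0.2,5.6) M=[-0.18  0.69 -0.06] w=57.55
t=13.38 u=106.4 v=0.10 z=83.08 F=(-3.3,-0.9,6.4) M=[-0.1   1.05 -0.04] w=57.39
```

View pics/w4.png

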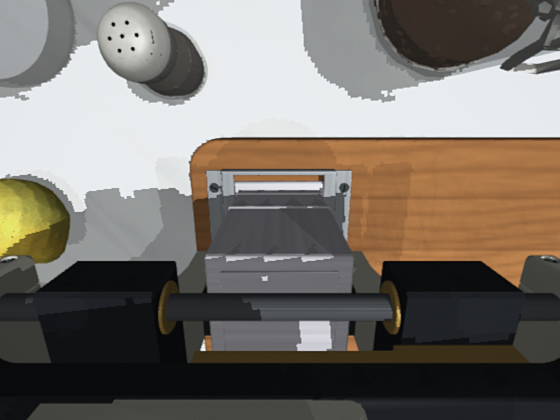

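The foot's front edge is at row 182, and a strip of board still shows below the stop at rows 176–181. I'll keep pushing until it meets the stop.

```bash
python3 - <<'E'
from h import *
for u in np.arange(107.5,120,1.0):
    bot.line_to(P(u,0,82.6),velocity=15); st=bot.read_state(); print(tool(st))
    if (st['contact_force'][:2]@EX)<-16: break
snap("wrist","w5.png")
a=cv2.imread("pics/w5.png");cv2.imwrite("pics/w5z.png",cv2.resize(a[130:270,190:370],None,fx=4,fy=4,interpolation=cv2.INTER_CUBIC))
E
```

```text
t=13.73 u=107.6 v=0.17 z=83.07 F=(-4.4,0.7,7.3) M=[ 0.06  1.4  -0.13] w=58.13
t=13.98 u=108.6 v=0.22 z=83.09 F=(-4.1,1.8,7.1) M=[ 0.22  1.51 -0.06] w=57.76
t=14.23 u=109.5 v=0.26 z=83.09 F=(-3.3,0.3,6.1) M=[ 0.19  1.57 -0.08] w=57.47
t=14.48 u=110.5 v=0.28 z=83.09 F=(-4.8,1.2,8.2) M=[ 0.35  1.64 -0.08] w=57.97
t=14.73 u=111.5 v=0.31 z=83.08 F=(-4.4,1.0,7.4) M=[ 0.4   1.67 -0.07] w=57.70
t=14.98 u=112.2 v=0.28 z=83.13 F=(-5.9,0.6,8.4) M=[ 0.62  2.32 -0.08] w=57.97
t=15.23 u=112.7 v=0.26 z=83.16 F=(-9.2,2.0,11.3) M=[0.84 3.35 0.01] w=57.98
t=15.48 u=113.3 v=0.25 z=83.20 F=(-9.8,1.7,11.7) M=[ 1.08  4.03 -0.03] w=57.73
t=15.73 u=113.9 v=0.29 z=83.26 F=(-12.3,1.7,13.6) M=[1.5  4.81 0.11] w=57.47
t=15.98 u=114.7 v=0.32 z=83.42 F=(-14.6,1.7,15.9) M=[1.56 5.33 0.07] w=58.08
t=16.23 u=115.7 v=0.31 z=83.55 F=(-14.6,1.4,16.8) M=[1.6  5.56 0.12] w=57.56
t=16.48 u=116.7 v=0.34 z=83.70 F=(-14.6,1.1,16.7) M=[1.52 5.63 0.1 ] w=57.92
t=16.73 u=117.3 v=0.30 z=83.74 F=(-16.9,2.0,18.2) M=[1.73 6.37 0.04] w=57.77
```

View pics/w5z.png

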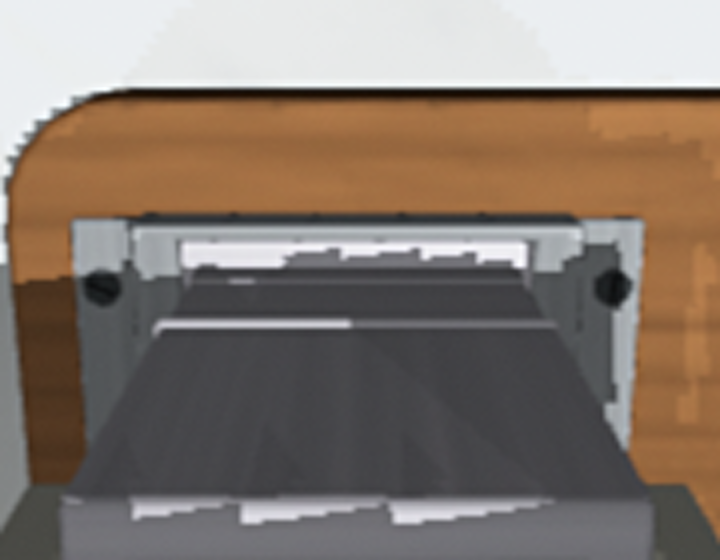

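The foot is up against the stop, but I've over-pushed a little. I'll ease off, release so the canister settles, and check it.

```bash
python3 - <<'E'
from h import *
for u in np.arange(116,109,-1.0):
    bot.line_to(P(u,0,82.8),velocity=20); st=bot.read_state(); print(tool(st))
    if (st['contact_force'][:2]@EX)>-3: break
bot.move_gripper(80); bot.pause(0.3); print(tool(bot.read_state()))
snap("wrist","w6.png")
a=cv2.imread("pics/w6.png");cv2.imwrite("pics/w6z.png",cv2.resize(a[130:360,170:390],None,fx=2.6,fy=2.6,interpolation=cv2.INTER_CUBIC))
E
```

```text
t=17.11 u=116.4 v=0.45 z=83.59 F=(-4.4,1.0,8.2) M=[0.42 1.41 0.01] w=57.91
t=17.36 u=116.1 v=0.49 z=83.54 F=(-0.8,0.0,6.8) M=[-0.01 -0.03  0.01] w=57.62
t=18.28 u=115.0 v=0.04 z=82.83 F=(-1.0,0.5,0.6) M=[-0.07  0.05  0.01] w=80.08
```

View pics/w6z.png

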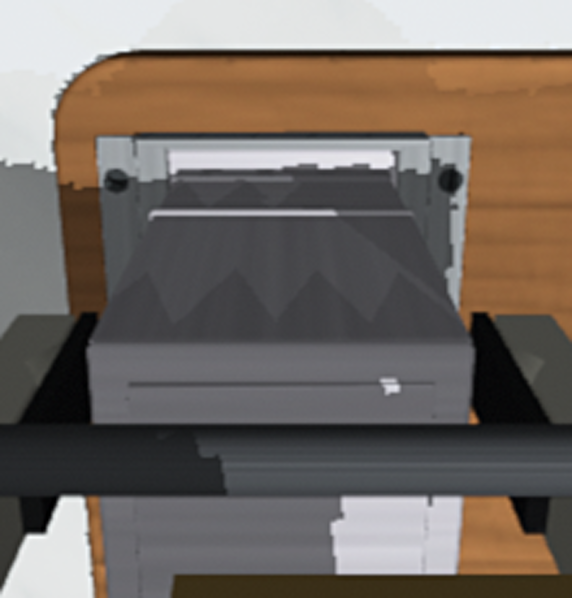

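```bash
python3 - <<'E'
from h import *
st=dict(tcp_pos=np.array([*(B+115*EX+.04*EY),82.83]),eef_rot=np.array([0.9983196, -0.057948, 0,0]))
K=camT("wrist",st)
def uv(px,z):
    d=cast(px,z,K)[:,:2]-B; return np.stack([d@EX,d@EY],1).round(1).tolist()
c=lambda l:np.array(l)/2.6+[170,130]
print("stop inner top",uv(c([[168,149],[396,149]]),31.5))
print("foot top/back body", uv(c([[178,180],[393,180]]),26))
print("rim", uv(c([[150,213],[414,213]]),66))
print("lidtop", uv(c([[90,342],[472,342]]),134))
print("foot front edge if seen under stop", uv(c([[170,149]]),26))
E
```

```text
stop inner top [[147.5, 30.3], [147.5, -30.7]]
foot top/back body [[137.4, 28.8], [137.4, -31.1]]
rim [[140.6, 30.0], [140.6, -30.6]]
lidtop [[142.3, 28.1], [142.3, -28.6]]
foot front edge if seen under stop [[146.2, 30.6]]
```

The foot shows no gap to the stop, and the canister's centre reads about u = 112, which is home. I'll regrip the lid and draw it straight up.

```bash
python3 - <<'E'
from h import *
bot.line_to(P(112,0,83),velocity=40)
bot.move_gripper(50,force=45); print(tool(bot.read_state()))
for z in (87,92,100,110,120,130,140,150):
    bot.line_to(P(112,0,z),velocity=40); print(tool(bot.read_state()))
bot.line_to(P(112,0,175),velocity=80); bot.pause(.2);print(tool(bot.read_state()))
snap("scene","s7.png"); snap("wrist","w7.png")
E
```

```text
t=19.08 u=112.1 v=0.11 z=82.99 F=(-0.5,0.6,-0.3) M=[ 0.19 -0.05  0.01] w=57.79
t=19.33 u=111.6 v=-0.40 z=86.63 F=(-0.9,-0.1,-3.7) M=[-0.13  0.24 -0.01] w=58.28
t=19.61 u=111.5 v=-0.43 z=91.74 F=(-1.6,-0.3,-6.5) M=[-0.14  0.48  0.03] w=57.49
t=19.96 u=112.4 v=0.21 z=100.76 F=(-0.8,0.4,-5.4) M=[-0.19  0.2  -0.07] w=57.34
t=20.36 u=112.3 v=0.18 z=111.00 F=(-3.0,-1.4,-2.5) M=[-0.2   1.19 -0.  ] w=57.90
t=20.76 u=112.2 v=0.07 z=120.75 F=(-2.3,-1.0,-2.0) M=[-0.17  1.16 -0.  ] w=58.05
t=21.16 u=112.2 v=0.08 z=130.74 F=(-2.2,-0.4,-1.7) M=[-0.17  1.09  0.02] w=57.93
t=21.56 u=113.0 v=0.65 z=141.58 F=(-0.8,0.9,0.5) M=[ 0.06  0.47 -0.05] w=57.70
t=21.96 u=112.3 v=0.21 z=150.54 F=(0.5,0.4,-0.7) M=[-0.04  0.01  0.04] w=57.67
t=22.62 u=111.8 v=-0.19 z=174.49 F=(-0.2,-0.5,-0.8) M=[-0.09  0.07 -0.01] w=57.85
```

View pics/s7.png

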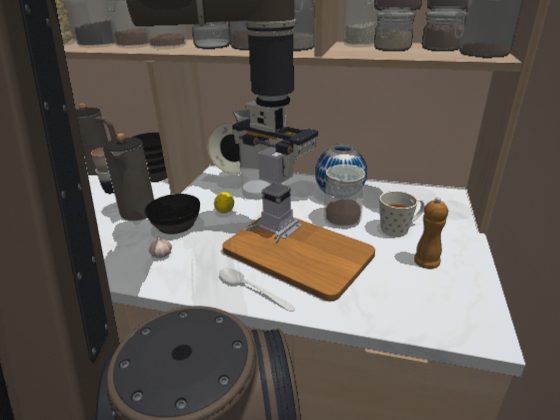

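View pics/w7.png

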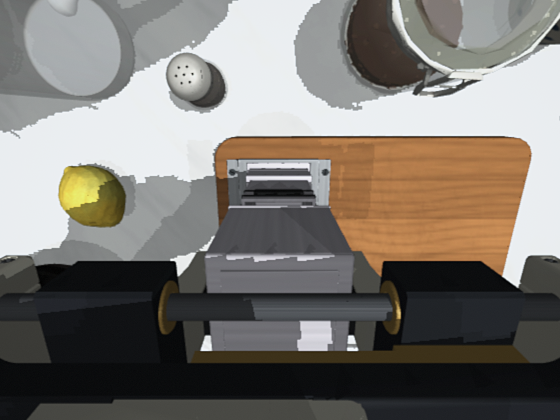

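The lid is off and in the hand; its rim is at row 207, the same as while carrying, so it didn't slip in the grip. The canister stands in the guide. I'll carry the lid to the bare part of the board.

```bash
python3 - <<'E'
from h import *
U,V=60,-168
bot.line_to(P(U,V,175),velocity=200)
bot.line_to(P(U,V,46),velocity=120); bot.pause(.2); print(tool(bot.read_state()))
for z in np.arange(41,34.5,-0.7):
    bot.line_to(P(U,V,z),velocity=12); st=bot.read_state(); print(tool(st))
    if st['contact_force'][2]>1.5: break
bot.pause(.2)
snap("scene","s8.png"); snap("wrist","w8.png");snap("top","t8.png")
E
```

```text
t=25.18 u=60.3 v=-167.81 z=46.61 F=(0.2,-0.0,-0.8) M=[-0.06 -0.    0.03] w=57.47
t=25.75 u=60.0 v=-168.05 z=40.90 F=(-0.4,0.7,-1.1) M=[ 0.02 -0.   -0.01] w=57.46
t=26.00 u=60.0 v=-168.02 z=40.30 F=(-0.7,0.2,0.1) M=[-0.08 -0.06  0.07] w=57.72
t=26.25 u=60.0 v=-168.03 z=39.57 F=(0.1,-0.4,-0.3) M=[-0.02 -0.06 -0.01] w=57.66
t=26.50 u=60.0 v=-168.05 z=38.83 F=(0.0,-0.6,0.0) M=[-0.01 -0.08  0.02] w=57.66
t=26.75 u=60.0 v=-168.03 z=38.14 F=(-0.2,0.5,0.2) M=[-0.02 -0.01 -0.02] w=57.55
t=27.00 u=60.1 v=-167.98 z=37.93 F=(-2.3,0.1,5.1) M=[-0.11  0.72 -0.06] w=57.26
```

View pics/s8.png

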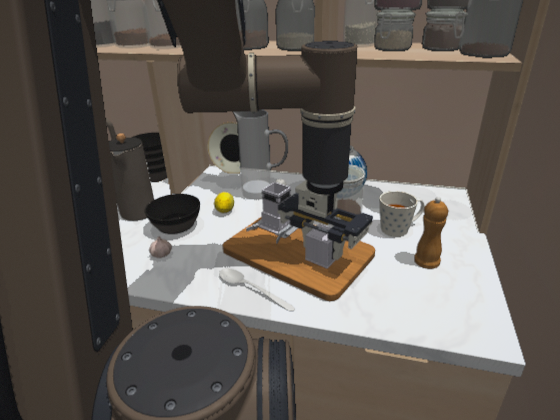

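View pics/w8.png

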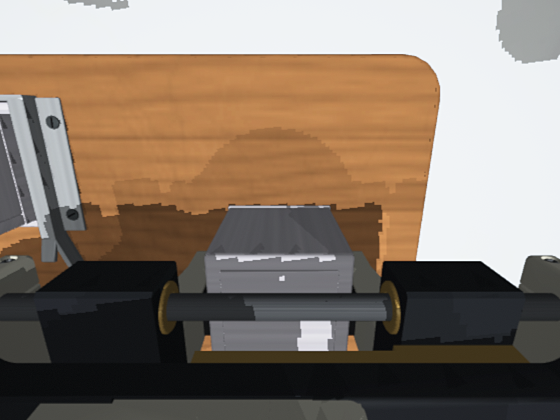

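The lid touched down at z = 37.9 against an expected 38.0. I'll release it, retreat, and check the canister.

```bash
python3 - <<'E'
from h import *
bot.move_gripper(80); bot.pause(.2); print(tool(bot.read_state()))
bot.line_to(P(60,-168,190),velocity=120)
bot.move_ptp(P(10,0,230),down(-np.pi/2-0.116)); bot.pause(.2)
im,KT,st=snap("wrist","w9.png"); print(tool(st),st['eef_rot']); 
snap("scene","s9.png");snap("top","t9.png")
for n,b in(("w9",(180,0,200,190)),("s9",(215,165,170,130))):
    a=cv2.imread(f"pics/{n}.png");x,y,w,h=b;cv2.imwrite(f"pics/{n}z.png",cv2.resize(a[y:y+h,x:x+w],None,fx=3+(n=='s9')*1,fy=3+(n=='s9')*1,interpolation=cv2.INTER_CUBIC))
E
```

```text
t=28.18 u=60.0 v=-168.00 z=37.50 F=(0.0,-0.1,-0.6) M=[-0.03 -0.02 -0.  ] w=79.73
t=30.55 u=10.2 v=-0.94 z=229.66 F=(0.1,-0.7,-0.1) M=[-0.05  0.02  0.  ] w=79.74 [ 9.98281692e-01 -5.85963424e-02 -2.28830230e-04  2.81826819e-04]
```

View pics/w9z.png

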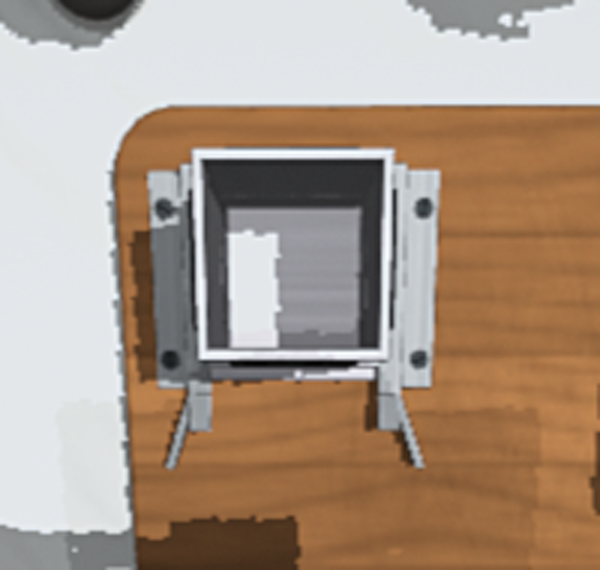

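View pics/s9z.png

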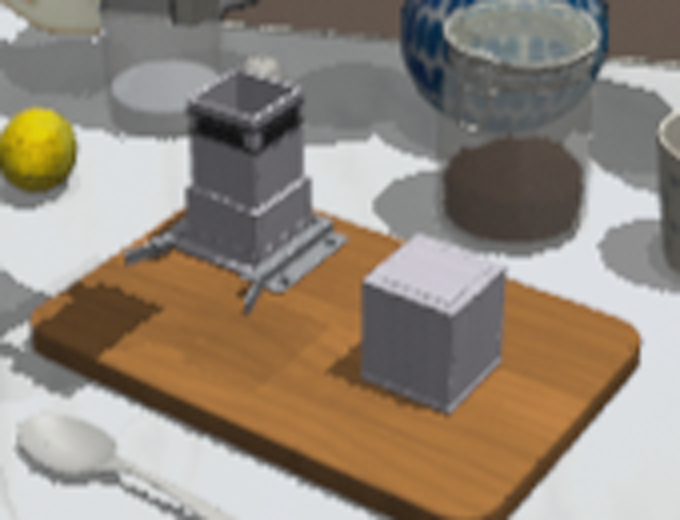

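The open canister stands in the guide and the lid is on the board. I'll check that the canister is home numerically.

```bash
python3 - <<'E'
from h import *
st=bot.read_state()
K=camT("wrist",st)
def uv(l,z):
    d=cast(np.array(l)/3+[180,0],z,K)[:,:2]-B; return np.stack([d@EX,d@EY],1).round(1).tolist()
print("foot rear top",uv([[212,368],[378,368]],26),"foot rear bottom",uv([[212,379],[375,379]],21))
print("lip start",uv([[210,385],[380,390]],31.5))
print("neck top",uv([[193,150],[394,150],[388,360],[200,360]],129))
E
python3 -c "
import cv2
a=cv2.imread('pics/w9.png');cv2.imwrite('pics/w9y.png',cv2.resize(a[105:150,230:325],None,fx=8,fy=8,interpolation=cv2.INTER_NEAREST))"
```

```text
foot rear top [[81.7, 30.6], [81.6, -31.9]] foot rear bottom [[77.5, 31.1], [77.4, -31.2]]
lip start [[75.8, 31.0], [73.9, -32.3]]
neck top [[137.5, 24.7], [137.5, -25.9], [86.7, -25.9], [86.8, 24.7]]
```

View pics/w9y.png

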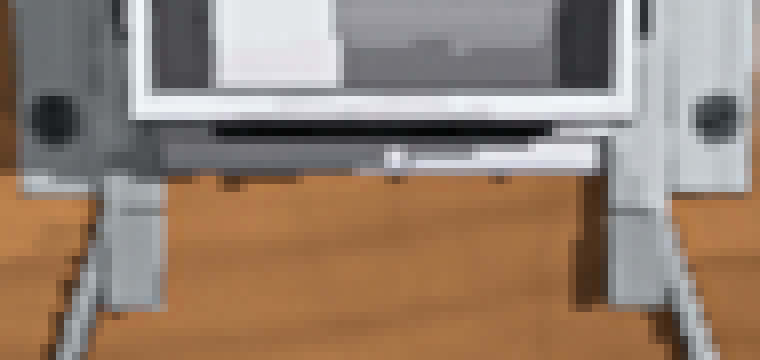

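```bash
python3 - <<'E'
from h import *
print(tool(bot.read_state())); bot.close_job()
E
```

```text
t=30.70 u=10.3 v=-0.69 z=229.92 F=(-0.2,-0.6,0.4) M=[-0.08  0.03  0.08] w=80.15
the job is handed in; nothing more can be done
```

The canister is open and standing home in the guide, and its lid is on the bare part of the board, open side down. I handed the job in at 30.7 s with the robot touching nothing.

**What I did:** I carried the canister by its lid to the mouth, set it down and slid it under the lips until it met the stop. I let go so it could settle, gripped the lid again and drew it straight up and off. I lowered the lid until it touched the board at 37.9 mm (38.0 expected), then let go.

**Last checks:**
- **Canister:** the last wrist picture shows it upright and open, with its centre about 1.5–2 mm past the seat point. That agrees with its foot resting against the stop.
- **Lid:** it stands flat on the board.
- **Other things:** in the scene views they look unmoved; I did not measure them.

**What disagreed:**
- **Overpush:** at the stop I pushed about 5 mm too far, with up to about 17 N forward and 18 N upward on the wrist. I eased off before letting go.
- **Lean:** a picture just after letting go suggested the lid leaned by about 1.7 mm over its height, which is within calibration error.
- **Pull force:** pulling the lid off read at most about 6.5 N, below the stated 9–13 N, but I only read it between steps.
- **Guide position:** the first two camera estimates of the guide differed by 4–5 mm sideways. A closer wrist picture settled it.

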